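Thread the guide rod through both bushings and hold it there

TASK

Swing the magnifier arm of the guide stand well to one side, so that it no longer covers the bushings. Then take the steel guide rod out of its holder by its thick head and thread it, tip down, through the upper bushing and on through the lower one. Finish still holding the rod upright there, with its tip sticking out below the lower bushing but hanging clear of the base plate, so that the stand can be clamped in line; leave the white bottle and the two rolls that are near the stand undisturbed.

Things in the scene. Friction and masses are not known exactly. Their poses are not given: they have to be found in the camera images.
- guide_stand: Fixed stand: grey base plate 160x100x12 mm, steel column (18 mm diameter, with hinge 140 mm high) and, on bars from it, two brass bushings on one vertical axis. Origin: on the worktop under the bushing axis; z up; +x points from that axis to the column axis, 95 mm away. Plate spans x -45 to +115 mm, y +-50 mm; its top is 12 mm above the worktop.
- upper_bushing (a point): Centre of the mouth (top) of the upper bushing, 119 mm above the worktop. Bore 16 mm, outer diameter 26 mm, 19 mm long (underside 100 mm above the worktop); the top 5 mm widen like a funnel to 26 mm inside, 36 mm outside.
- lower_bushing (a point): Centre of the mouth (top) of the lower bushing, 67 mm above the worktop, exactly under the upper one; same shape and size, underside 48 mm above the worktop and so 36 mm above the base plate.
- swing_arm (a joint): Angle of the magnifier arm about its upright hinge on top of the column, rad; 0 = straight over the bushings, lens centre on their axis; positive is counter-clockwise seen from above; stops at -1.7 and +1.7; may be swung either way. Moves against light friction (under 1 N at the knob) and stays where it is left.
- swing_knob (a point): Centre of the top of the upright black knob at the free end of the magnifier arm, 174 mm above the worktop. Knob 14 mm diameter, stands 37 mm above the arm; 142 mm from the hinge axis. The arm lies 128 to 138 mm above the worktop, its lens ring has an outer diameter of 72 mm and is centred 95 mm from the hinge axis.
- swing_hinge (a point): Point on the upright hinge axis of the magnifier arm, at the top of the column, 140 mm above the worktop.
- rod_holder: Grey block 56 x 56 x 45 mm on a 90 x 70 x 5 mm foot, fixed to the worktop, with one upright 15 mm hole, 40 mm deep, in which the rod stands. Origin: centre of the underside.
- guide_rod: Loose steel rod, 170 mm long, about 0.12 kg, upright in the holder, tip 5 mm above the worktop. Round shaft 12 mm diameter with a blunt conical tip (last 5 mm, 7 mm wide at the end); round darker head 18 mm diameter, from 128 to 170 mm above the tip. Origin: centre of the tip's end; z points along the rod to the head.
- rod_head (a point): Middle of the rod's head on the rod's axis, 149 mm from the tip: the place to grip it.
- reagent_bottle: White bottle with orange cap, 68 mm diameter, 135 mm high; bystander. Origin: centre of the underside.
- tape_roll: Roll of tape lying flat, 80 mm diameter, 13 mm high; bystander. Origin: centre of the underside.
- parafilm_roll: White roll of film standing on end, 62 mm diameter, 50 mm high; bystander. Origin: centre of the underside.
Things that resemble listed ones, but are neither listed nor needed, are in the scene too. What is meant by the guide_rod is not green or orange, and is the smaller of those in its own colour.

How it is judged:
On the way, in this order (a step that is already met when the one before it is completed fails the run):
1. the magnifier arm is swung at least 0.7 rad to one side, with the rod still standing in its holder ((value of joint swing_arm above 0.7 rad or value of joint swing_arm below -0.7 rad) and distance of guide_rod from where it was at the start of the episode below 0.02 m), for 0.2 s.
2. the gripped rod's tip has come through the upper bushing (z of guide_rod in the frame of upper_bushing below -0.021 m and horizontal distance between guide_rod and upper_bushing below 0.012 m and horizontal distance between rod_head and upper_bushing below 0.015 m and contact force between the fingers and guide_rod above 1 N).
At the end, for the whole second after the job is handed in: Rod in the fingers (over 2 N), at rest (under 20 mm/s), within 0.07 rad of upright, through both bushings; tip at least 3 mm below the lower bushing's underside, within 6 mm of its axis, at least 4 mm above the base plate; magnifier arm at least 0.65 rad to one side (z of guide_rod in the frame of lower_bushing below -0.022 m and z of guide_rod in the frame of guide_stand above 0.016 m and horizontal distance between guide_rod and lower_bushing below 0.006 m and angle between the z axis of guide_rod and the z axis of guide_stand, either way round below 0.07 rad and contact force between the fingers and guide_rod above 2 N and linear speed of guide_rod below 0.02 m/s and (value of joint swing_arm above 0.65 rad or value of joint swing_arm below -0.65 rad)); the arm keeps its last pose, push and grip.
It fails at once if the bottle is moved more than 30 mm or tipped (distance of reagent_bottle from where it was at the start of the episode above 0.03 m or angle between reagent_bottle's own z axis and vertical above 0.3 rad).
It fails at once if the tape roll is moved more than 30 mm (distance of tape_roll from where it was at the start of the episode above 0.03 m).
It fails at once if the film roll is moved more than 30 mm (distance of parafilm_roll from where it was at the start of the episode above 0.03 m).
It also fails if it takes over 64 s, if anything falls off the work surface, if the arm or the gripper's body presses on something with over 40 N, if the wrist force passes 120 N, or if a joint passes its speed limit or range.

ROBOT

A 6-joint arm with a two-finger parallel gripper is mounted at the origin on a cart in front of the work surface, level with it; the furniture and walls round the work are solid. World frame = base frame: x ahead of the robot, y to its left, z up, the work surface at z = 0. Lengths are in m, angles in rad, forces in N, time in s.
With the tool pointing down it reaches from about 0.25 to 0.725 m from the base axis. Payload 4 kg.
Tool frame: the origin (TCP) lies on the centre line of the jaws, within the pads' length; the fingertips stand ahead of it and the grasp point (between the pads) lies 3 mm ahead of it (bot.tcp_to_tips is the z of the fingertips in the tool frame, in m); z points along the fingers, y is the line along which they close (so a half turn about z gives the same grasp; the last joint's range is limited). The gripper opens to 85 mm and grips with 20 to 120 N. Pads are 22 mm wide; open, the fingers measure 114 mm over their backs; the gripper's body (76 mm by 85 mm) begins 54 mm behind the grasp point. The pads swing forward as they close: fully open they stand 13 mm farther back than shut.
Start: joints at [1.181, 0.241, 0.005, 1.335, 0, 1.571], TCP at [0.19, 0.462, 0.253] pointing down, gripper open.
Joint ranges: [-2.72, 2.72], [-1.05, 1.87], [-1.09, 1.28], [-1.99, 2.15], [-1.42, 1.44], [-3.14, 3.14]. Speed limits (rad/s): [2.79, 2.79, 3.14, 3.14, 3.14, 3.14].

INTERFACE

Orientations are given as a unit quaternion [x, y, z, w].
In Python, from workcell import telemetry, camera, camera_params, ticket, boxes_of, cut_out, spot_point, bot gives the robot as it stands.
- The arm moves only by the shell command python3 -m creep 'ROWS'. ROWS is text: rows parted by semicolons, each of 5 numbers parted by spaces: the opening, from 0 (shut) to 1 (fully open), then the shift along the tool's x, y, z in units of 150 mm (1.0 is 150 mm), then the turn about the tool's z in units of 180 degrees (1.0 is 180 degrees). In form: claw x y z turn; .... A call has 1 to 12 rows; each row is the pose to reach, as a shift and turn from the pose commanded when the call began, along the tool's axes at that moment, turning the shorter way round; what a row does not reach only later rows make up. A row lasts 1/8 s, in which the tool goes at most 62.5 mm and 10.7 degrees, less where a joint would pass 70% of its speed; a pose out of reach is approached as far as the arm can. A call with a number of a shift or a turn outside -1 to 1 is refused whole. A call with a gripper value outside its range is refused whole. The fingers move at their own pace and stop on an object; the grip force is fixed at half the most. Time passes only in rows, so rows that repeat a pose let the fingers close. It gives the time, the measured TCP pose, the force, the opening and the grip force at its end, in the units of the state.
- telemetry.get_obs(): the state, without advancing time (a new reading comes with each control period).
- camera(name): name is "scene" or "top" or "wrist"; returns the picture (384x512x3 uint8, red, green, blue); there is no depth.
- camera_params(name): a dict with "camera_matrix" (3x3 intrinsics, pixels), "eye" and "attitude" of the camera in the world. Camera axes: x right, y down, z forward; pixel columns grow to the right and rows downward; lengths in m; the calibration is good to about 2 mm. A picture is of the moment at which its call begins: read the wrist's pose just before it. camera_params takes no time and is no camera call; for the wrist camera it gives the pose at the moment of the call.
- ticket.job_done(): hands the job in; it is judged then, once.
Trained networks look in the newest picture that a camera, given by its name, has taken for a name from the list of things; names that differ only in an ending like _2 or _b are one class to them, and where a whole thing is asked for, a point or a joint stands for the part that bears it (a point fixed in the world has none). Each returns a list of dicts, best first, with "conf" (0 to 1); they miss things now and then, are a little off and sometimes report something else, mostly with a low value. They report only what shows in the picture. A call takes as long as a camera call. They do not tell look-alikes from the thing itself.
- boxes_of(thing, camera): "at" ([x, y, z] in m, in world coordinates, good to about 4 mm: the middle of the surface that is visible of it).
- cut_out(thing, camera): "pixels" (384x512 bool, what is visible of it).
- spot_point(thing, camera): "at" ([x, y, z] in m, in world coordinates, good to about 4 mm: a listed point, or the origin of a listed thing).
The state is a dict: "clock": time; "joint_pos": joint angles; "joint_vel": joint speeds; "tau": joint torques, N m; "eef_pos": TCP position; "tool_rot": TCP orientation; "ft_force": force on the tool from outside, world axes, zero at the start; "ft_torque": the same for the moment, N m; "grip_width": finger opening in m; "grasp_force": force on a finger pad.
Only numpy, scipy, OpenCV 4.12 (cv2) and the standard library are available. Lean on these libraries where they do the work, as an engineer would, in place of code of your own. Each camera call takes 0.05 s, during which the arm holds its last target. There are 200 camera calls.

## Working session

There is one attempt and no reset: what is moved stays moved. The work goes in short steps, Python scripts to look and compute and a shell command to move; the robot and the scene stay as the last step left them, time stands still between calls to the robot, and variables do not carry over. Pictures are saved under pics/ and viewed, at most 10 in all, crops included, and the job is handed in when it is done.

```bash
ls; mkdir -p pics
python3 - <<'E'
from workcell import *
import cv2,numpy as np
for c in ("scene","top"):
    im=camera(c); cv2.imwrite(f"pics/{c}0.png",im[:,:,::-1])
    p=camera_params(c); print(c,np.round(p["eye"],3).tolist(),np.round(p["attitude"],3).tolist(),np.round(p["camera_matrix"],1).tolist())
    for t in ("upper_bushing","lower_bushing","swing_knob","swing_hinge","rod_head","guide_rod","rod_holder","guide_stand","reagent_bottle","tape_roll","parafilm_roll"):
        print(t,[(np.round(d["at"],3).tolist(),round(d["conf"],2)) for d in spot_point(t,c)])
print(telemetry.get_obs(),bot.tcp_to_tips)
E
```

```text
pics
scene [0.036, 0.96, 0.827] [-0.226, 0.854, -0.457, 0.107] [[409.1, 0.0, 250.2], [0.0, 409.1, 190.1], [0.0, 0.0, 1.0]]
upper_bushing [([0.521, 0.005, 0.118], 0.79)]
lower_bushing [([0.525, 0.007, 0.064], 0.7)]
swing_knob [([0.471, -0.003, 0.173], 0.96)]
swing_hinge [([0.617, 0.006, 0.138], 0.96)]
rod_head [([0.498, 0.378, 0.204], 0.82), ([0.396, 0.317, 0.148], 0.75), ([0.503, 0.286, 0.154], 0.58), ([0.566, 0.373, 0.199], 0.56)]
guide_rod [([0.566, 0.375, -0.004], 0.74), ([0.398, 0.318, -0.001], 0.72), ([0.505, 0.283, 0.002], 0.69), ([0.5, 0.377, -0.001], 0.62)]
rod_holder [([0.504, 0.279, -0.002], 0.94)]
guide_stand [([0.521, 0.005, -0.0], 0.93)]
reagent_bottle [([0.619, 0.005, 0.14], 0.39)]
tape_roll [([0.614, -0.234, 0.006], 0.44), ([0.522, 0.003, -0.002], 0.37)]
parafilm_roll [([0.628, 0.272, -0.0], 0.66)]
top [0.357, 0.031, 1.3] [0.714, -0.697, 0.046, -0.049] [[372.5, 0.0, 252.4], [0.0, 372.5, 189.1], [0.0, 0.0, 1.0]]
upper_bushing [([0.524, 0.007, 0.12], 0.83)]
lower_bushing [([0.523, 0.008, 0.061], 0.97), ([0.61, -0.237, 0.0], 0.73)]
swing_knob [([0.475, -0.007, 0.176], 0.7
[... 759 characters left out ...]
{'clock': 1.2, 'joint_pos': array([ 1.18100550e+00,  2.40595316e-01,  5.00616750e-03,  1.33520349e+00,
       -8.95520575e-06,  1.57080845e+00]), 'joint_vel': array([ 0.00036557, -0.00066476,  0.00140929, -0.0007577 , -0.00142841,
       -0.00160344]), 'tau': array([-9.65250638e-05, -3.72218728e+01,  2.52691609e+01,  1.30449753e-03,
       -1.63030254e-04, -1.88346047e-05]), 'eef_pos': array([0.1900002 , 0.46249428, 0.25331116]), 'tool_rot': array([1.93669876e-01, 9.81066756e-01, 9.41363191e-07, 4.74982380e-06]), 'ft_force': array([ 0.37821576,  0.49017425, -0.72496277]), 'ft_torque': array([ 0.02018574, -0.0473807 , -0.03357153]), 'grasp_force': 0.0, 'grip_width': 0.08541052684924838} 0.022
```

View pics/scene0.png

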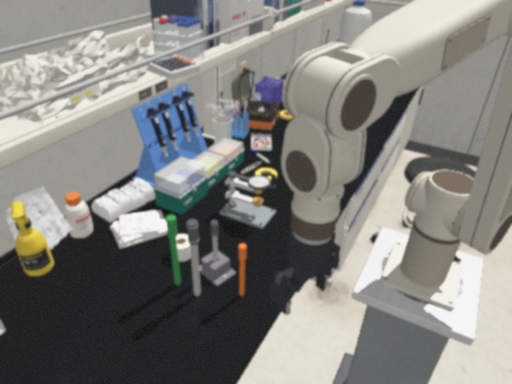

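View pics/top0.png

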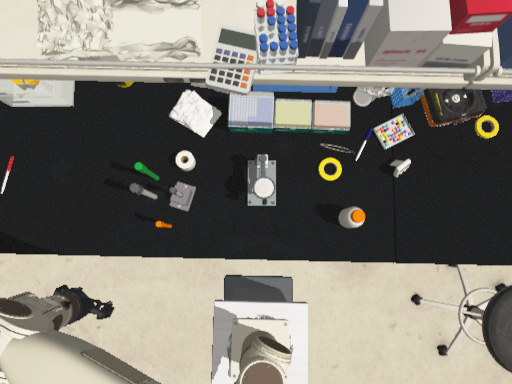

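The guide rod is the grey one in the holder, at about (0.503, 0.281) and at pixel (215,240) in the scene view. The taller grey rod at (195,255) is a look-alike. The stand is at about (0.522, 0.005), with the magnifier arm over the bushings and the knob towards the robot. I'll swing the arm towards -y, where only low things lie.

```bash
cat > h.py <<'E'
from workcell import *
import numpy as np, cv2
from scipy.spatial.transform import Rotation as R
def rel(*targets):
    """targets: (x,y,z,yaw of tool y in deg) -> x y z turn in move units"""
    o=telemetry.get_obs(); M=R.from_quat(o["tool_rot"]).as_matrix()
    y0=np.degrees(np.arctan2(M[1,1],M[0,1]))
    print("tcp",np.round(o["eef_pos"],4),"yaw",round(y0,1),"tilt",np.round(np.degrees(np.arccos(-M[2,2])),2),"q6",round(o["joint_pos"][5],2),"t",round(o["clock"],2),"w",round(o["grip_width"],4),"f",round(o["grasp_force"],1),"F",np.round(o["ft_force"],1))
    for t in targets:
        s=M.T@(np.array(t[:3])-o["eef_pos"])/.15
        print(t,"->",np.round(s,3),round(-((t[3]-y0+180)%360-180)/180,3))
def spots(c,*names):
    camera(c)
    for n in names: print(c,n,[(np.round(d["at"],4).tolist(),round(d["conf"],2)) for d in spot_point(n,c)])
E
python3 -c "
from h import *
rel((.474,-.005,.25,90),(.33,.23,.25,90))"
```

```text
tcp [0.19   0.4625 0.2533] yaw 67.7 tilt 0.0 q6 1.57 t 1.2 w 0.0854 f 0.0 F [ 0.4  0.5 -0.7]
(0.474, -0.005, 0.25, 90) -> [-2.936 -2.163  0.022] -0.124
(0.33, 0.23, 0.25, 90) -> [-1.452 -1.079  0.022] -0.124
```

```bash
python3 -m creep '1 -0.3 -0.22 0 0; 1 -0.6 -0.45 0 0; 1 -0.98 -0.72 0 0; 1 -0.98 -0.72 0 0' && python3 -m creep '0.5 -0.3 -0.22 0 0; 0.5 -0.6 -0.45 0 0; 0.5 -0.98 -0.72 0 0; 0.5 -0.98 -0.72 0 0' && python3 -m creep '0.4 -0.3 -0.22 0 -0.05; 0.4 -0.6 -0.45 0 -0.1; 0.4 -0.97 -0.72 0 -0.124; 0.4 -0.97 -0.72 0 -0.124; 0.4 -0.97 -0.72 0 -0.124'
python3 -c "
from h import *
spots('wrist','swing_knob','swing_hinge','upper_bushing')
cv2.imwrite('pics/w1.png',camera('wrist')[:,:,::-1])
rel((.473,-.005,.17,90))"
```

```text
clock: 1.7
eef_pos: [0.2862, 0.304, 0.2536]
tool_rot: [0.196, 0.981, -0.0, 0.0]
ft_force: [-0.6, 0.6, -0.2]
grip_width: 0.0853
grasp_force: 0.0
clock: 2.2
eef_pos: [0.3815, 0.1488, 0.2534]
tool_rot: [0.197, 0.98, 0.0, 0.0]
ft_force: [0.1, 0.3, 0.6]
grip_width: 0.0424
grasp_force: 0.0
clock: 2.82
eef_pos: [0.4734, -0.0034, 0.2529]
tool_rot: [0.0, 1.0, 0.0, -0.001]
ft_force: [0.1, 0.7, -1.0]
grip_width: 0.0342
grasp_force: 0.0
wrist swing_knob [([0.4718, -0.0044, 0.1745], 0.69)]
wrist swing_hinge [([0.618, 0.008, 0.1437], 0.91)]
wrist upper_bushing [([0.5242, 0.0004, 0.1187], 0.76), ([0.6232, 0.2738, 0.0042], 0.41)]
tcp [ 0.4729 -0.0027  0.2535] yaw 90.1 tilt 0.02 q6 -0.01 t 3.08 w 0.0341 f 0.0 F [ 0.2 -0.6  0.4]
(0.473, -0.005, 0.17, 90) -> [-0.    -0.016  0.557] 0.001
```

View pics/w1.png

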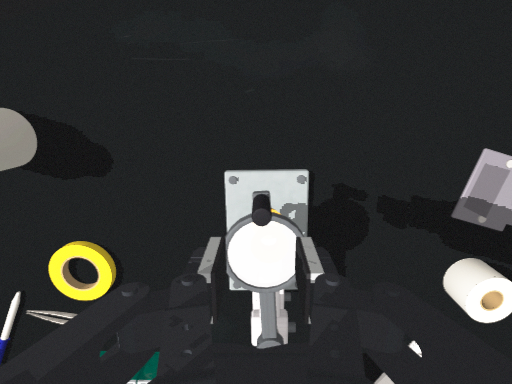

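The picture shows the knob top at (262,205), between the two fingers, with the lens ring below it. I'll lower the fingers around the knob and follow its arc.

```bash
python3 -m creep '0.4 0 -0.01 0.2 0; 0.4 0 -0.01 0.4 0; 0.4 0 -0.01 0.55 0; 0.4 0 -0.01 0.55 0'
python3 -c "
from h import *
H=np.array([.6170,.007]); r=.144
rel(*[(*np.round(H-r*np.array([np.cos(a),np.sin(a)]),4),.171,round(90+np.degrees(a-.08),1)) for a in np.linspace(.08,1.3,11)])"
```

```text
clock: 3.58
eef_pos: [0.4716, -0.0048, 0.1695]
tool_rot: [-0.001, 1.0, 0.0, -0.002]
ft_force: [0.3, -0.3, 0.4]
grip_width: 0.0346
grasp_force: 0.0
tcp [ 0.4716 -0.0048  0.1695] yaw 90.1 tilt 0.23 q6 -0.01 t 3.58 w 0.0346 f 0.0 F [ 0.3 -0.3  0.4]
(np.float64(0.4735), np.float64(-0.0045), 0.171, np.float64(90.0)) -> [-0.012  0.002 -0.01 ] 0.0
(np.float64(0.4759), np.float64(-0.0219), 0.171, np.float64(97.0)) -> [-0.028 -0.114 -0.01 ] -0.039
(np.float64(0.4805), np.float64(-0.0388), 0.171, np.float64(104.0)) -> [-0.059 -0.226 -0.01 ] -0.077
(np.float64(0.4871), np.float64(-0.0551), 0.171, np.float64(111.0)) -> [-0.103 -0.335 -0.011] -0.116
(np.float64(0.4956), np.float64(-0.0705), 0.171, np.float64(118.0)) -> [-0.159 -0.438 -0.011] -0.155
(np.float64(0.5059), np.float64(-0.0847), 0.171, np.float64(125.0)) -> [-0.228 -0.533 -0.011] -0.194
(np.float64(0.5179), np.float64(-0.0975), 0.171, np.float64(131.9)) -> [-0.308 -0.618 -0.012] -0.232
(np.float64(0.5314), np.float64(-0.1088), 0.171, np.float64(138.9)) -> [-0.397 -0.694 -0.012] -0.271
(np.float64(0.5461), np.float64(-0.1183), 0.171, np.float64(145.9)) -> [-0.495 -0.757 -0.012] -0.31
(np.float64(0.5619), np.float64(-0.126), 0.171, np.float64(152.9)) -> [-0.601 -0.808 -0.013] -0.349
(np.float64(0.5785), np.float64(-0.1318), 0.171, np.float64(159.9)) -> [-0.711 -0.847 -0.013] -0.388
```

```bash
python3 -m creep '0.4 -0.03 -0.11 0 -0.04; 0.4 -0.06 -0.23 0 -0.08; 0.4 -0.1 -0.335 0 -0.115; 0.4 -0.16 -0.44 0 -0.155; 0.4 -0.23 -0.53 0 -0.195; 0.4 -0.31 -0.62 0 -0.23; 0.4 -0.4 -0.695 0 -0.27; 0.4 -0.495 -0.755 0 -0.31; 0.4 -0.6 -0.81 0 -0.35; 0.4 -0.71 -0.845 0 -0.39; 0.4 -0.71 -0.845 0 -0.39; 0.4 -0.71 -0.845 0 -0.39'
python3 -c "
from h import *
rel()
spots('top','swing_knob','swing_hinge','upper_bushing','lower_bushing','rod_head')
spots('scene','swing_knob','swing_hinge','upper_bushing','lower_bushing','rod_head')"
```

```text
clock: 5.08
eef_pos: [0.5797, -0.132, 0.1715]
tool_rot: [-0.574, 0.819, -0.0, 0.0]
ft_force: [-0.2, 0.4, -0.4]
grip_width: 0.0341
grasp_force: 0.0
tcp [ 0.5797 -0.132   0.1715] yaw 160.1 tilt 0.02 q6 -1.45 t 5.08 w 0.0341 f 0.0 F [-0.2  0.4 -0.4]
top swing_knob [([0.5721, -0.1319, 0.1737], 0.85), ([0.5026, 0.2831, 0.0067], 0.67)]
top swing_hinge [([0.6183, 0.009, 0.1358], 0.59)]
top upper_bushing [([0.5244, 0.0047, 0.1204], 0.8)]
top lower_bushing [([0.5206, 0.0062, 0.0663], 0.66)]
top rod_head [([0.5018, 0.3749, 0.2089], 0.7), ([0.5651, 0.3746, 0.1975], 0.53), ([0.3983, 0.3201, 0.1531], 0.52), ([0.5034, 0.2771, 0.1568], 0.5)]
scene swing_knob [([0.5731, -0.1307, 0.1731], 0.59)]
scene swing_hinge [([0.6196, 0.0064, 0.1389], 0.68)]
scene upper_bushing [([0.5218, 0.0037, 0.1214], 0.7)]
scene lower_bushing [([0.5243, 0.008, 0.066], 0.56)]
scene rod_head [([0.5027, 0.2827, 0.155], 0.74), ([0.3957, 0.3181, 0.1486], 0.7), ([0.5667, 0.3749, 0.1986], 0.64), ([0.5021, 0.3767, 0.207], 0.56)]
```

The arm is swung about 1.2 rad, since the knob is now at (0.573, -0.131). Next I'll rise and go over the rod.

```bash
python3 -m creep '0.6 0 0 -0.3 0; 1 0 0 -0.65 0; 1 0 0 -0.65 0'
python3 -c "
from h import *
rel((.54,.08,.27,180),(.503,.282,.27,180))"
```

```text
clock: 6.05
eef_pos: [0.5824, -0.1331, 0.2738]
tool_rot: [-0.575, 0.818, -0.004, 0.004]
ft_force: [-0.3, 0.4, 0.0]
grip_width: 0.084
grasp_force: 0.0
tcp [ 0.5824 -0.1331  0.2738] yaw 160.2 tilt 0.6 q6 -1.45 t 6.05 w 0.084 f 0.0 F [-0.3  0.4  0. ]
(0.54, 0.08, 0.27, 180) -> [-1.241  0.748  0.019] -0.11
(0.503, 0.282, 0.27, 180) -> [-2.424  1.436  0.013] -0.11
```

```bash
python3 -m creep '1 -0.27 0.16 0 0; 1 -0.54 0.32 0 0; 1 -0.81 0.48 0 0; 1 -0.81 0.48 0 0' && python3 -m creep '1 -0.27 0.16 0 0; 1 -0.54 0.32 0 0; 1 -0.81 0.48 0 0; 1 -0.81 0.48 0 0' && python3 -m creep '1 -0.27 0.16 0 -0.05; 1 -0.54 0.32 0 -0.11; 1 -0.8 0.48 0 -0.11; 1 -0.8 0.48 0 -0.11; 1 -0.8 0.48 0 -0.11'
python3 -c "
from h import *
for i in range(2): spots('wrist','rod_head','guide_rod','rod_holder')
cv2.imwrite('pics/w2.png',camera('wrist')[:,:,::-1])
rel((.503,.282,.157,180))"
```

```text
clock: 6.55
eef_pos: [0.5524, 0.009, 0.2677]
tool_rot: [-0.577, 0.817, 0.001, -0.0]
ft_force: [-0.4, -0.6, -0.0]
grip_width: 0.0857
grasp_force: 0.0
clock: 7.05
eef_pos: [0.5263, 0.1467, 0.2676]
tool_rot: [-0.576, 0.817, 0.0, -0.0]
ft_force: [0.3, -0.2, 0.3]
grip_width: 0.0855
grasp_force: 0.0
clock: 7.68
eef_pos: [0.5003, 0.2808, 0.2678]
tool_rot: [-0.707, 0.708, -0.0, -0.001]
ft_force: [0.7, 0.8, -0.1]
grip_width: 0.0856
grasp_force: 0.0
wrist rod_head [([0.3998, 0.3249, 0.1527], 0.76), ([0.4974, 0.3788, 0.2136], 0.75), ([0.503, 0.2828, 0.1587], 0.69)]
wrist guide_rod [([0.3981, 0.3176, -0.0017], 0.94), ([0.5022, 0.3763, -0.0009], 0.82), ([0.5653, 0.374, 0.0006], 0.78), ([0.5033, 0.2804, 0.0083], 0.57)]
wrist rod_holder []
wrist rod_head [([0.5063, 0.2823, 0.1573], 0.92), ([0.3985, 0.3232, 0.1521], 0.85), ([0.567, 0.3703, 0.198], 0.69), ([0.4978, 0.3779, 0.2152], 0.64)]
wrist guide_rod [([0.5041, 0.2829, 0.0082], 0.93), ([0.4981, 0.3772, -0.0008], 0.61), ([0.3977, 0.3189, 0.0016], 0.59), ([0.5679, 0.3728, 0.0009], 0.57)]
wrist rod_holder [([0.5034, 0.291, -0.0019], 0.61)]
tcp [0.4999 0.2818 0.2685] yaw 179.9 tilt 0.01 q6 -1.06 t 8.12 w 0.0852 f 0.0 F [-0.3  0.9 -0.1]
(0.503, 0.282, 0.157, 180) -> [-0.001 -0.021  0.743] -0.0
```

View pics/w2.png

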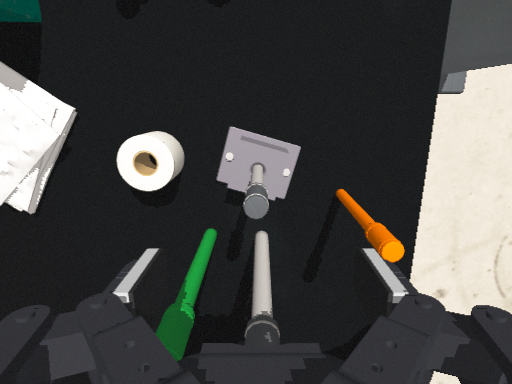

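```bash
python3 -c "
from h import *
p=camera_params('wrist'); A=p['attitude']; E=np.array(p['eye']); K=np.array(p['camera_matrix'])
A=np.array(A); M=A if A.shape==(3,3) else R.from_quat(A).as_matrix()
print(E,M[:,2])
def pr(P): q=K@(M.T@(np.array(P)-E)); return np.round(q[:2]/q[2],1)
print('rod top',pr((.503,.282,.175)),'tall',pr((.502,.376,.235)),'tip tcp',pr((.5,.2818,.2465)))
# refine head top centre: pixel (257,205) at z=.175
d=M@np.linalg.inv(K)@np.array([257,206,1]); print(E+d*(.175-E[2])/d[2])
g=cv2.inRange(camera('wrist'),(0,0,0),(255,255,255))
"
```

```text
[0.4992316  0.21065884 0.38832626] [-3.53232045e-04  2.82426203e-01 -9.59288963e-01]
rod top [254.9 207.1] tall [255.9 383.4] tip tcp [258.7 252.6]
[0.5014711  0.28119293 0.175     ]
```

The picture shows the wanted head top at (257,205). The taller grey rod is behind at (262,330), and the camera is on the side away from it. The rod is at about (0.5025, 0.2815), so I'll descend and grip.

```bash
python3 -m creep '1 0 -0.017 0.2 0; 1 0 -0.017 0.4 0; 1 0 -0.017 0.6 0; 1 0 -0.017 0.74 0; 1 0 -0.017 0.74 0; 1 0 -0.017 0.74 0; 0.1 0 -0.017 0.74 0; 0 0 -0.017 0.74 0; 0 0 -0.017 0.74 0; 0 0 -0.017 0.74 0; 0 0 -0.017 0.74 0; 0 0 -0.017 0.74 0'
python3 -c "
from h import *
rel((.503,.282,.29,180))"
```

```text
clock: 9.68
eef_pos: [0.5026, 0.2823, 0.1577]
tool_rot: [-0.707, 0.707, -0.0, 0.0]
ft_force: [-0.1, 0.1, 2.7]
grip_width: 0.0167
grasp_force: 58.4
tcp [0.5026 0.2823 0.1577] yaw 180.0 tilt 0.05 q6 -1.06 t 9.68 w 0.0167 f 58.4 F [-0.1  0.1  2.7]
(0.503, 0.282, 0.29, 180) -> [ 0.002 -0.004 -0.882] -0.0
```

```bash
python3 -m creep '0 0 0 -0.1 0; 0 0 0 -0.2 0; 0 0 0 -0.3 0; 0 0 0 -0.5 0; 0 0 0 -0.7 0; 0 0 0 -0.94 0; 0 0 0 -0.94 0; 0 0 0 -0.94 0'
python3 -c "
from h import *
rel((.522,.0055,.299,180))
p=camera('scene')
cv2.imwrite('pics/s2.png',cv2.resize(p[150:320,130:310,::-1],None,fx=3,fy=3))
spots('scene','rod_head','guide_rod'); spots('top','rod_head','guide_rod')"
```

```text
clock: 10.68
eef_pos: [0.502, 0.2821, 0.298]
tool_rot: [-0.707, 0.707, 0.0, -0.0]
ft_force: [-0.1, -0.1, -1.2]
grip_width: 0.0166
grasp_force: 58.8
tcp [0.502  0.2821 0.298 ] yaw 180.0 tilt 0.03 q6 -1.06 t 10.68 w 0.0166 f 58.8 F [-0.1 -0.1 -1.2]
(0.522, 0.0055, 0.299, 180) -> [ 1.844 -0.134 -0.006] -0.0
scene rod_head [([0.5644, 0.376, 0.1995], 0.88), ([0.5014, 0.2876, 0.2959], 0.78), ([0.4995, 0.3803, 0.2076], 0.72), ([0.3952, 0.3175, 0.1505], 0.53)]
scene guide_rod [([0.4979, 0.375, -0.0002], 0.95), ([0.5665, 0.3727, -0.0058], 0.93), ([0.5022, 0.278, 0.1388], 0.68), ([0.3956, 0.3165, 0.001], 0.56)]
top rod_head [([0.5001, 0.277, 0.2916], 0.57)]
top guide_rod [([0.5031, 0.283, 0.1475], 0.62), ([0.5762, -0.1324, 0.1752], 0.26)]
```

View pics/s2.png

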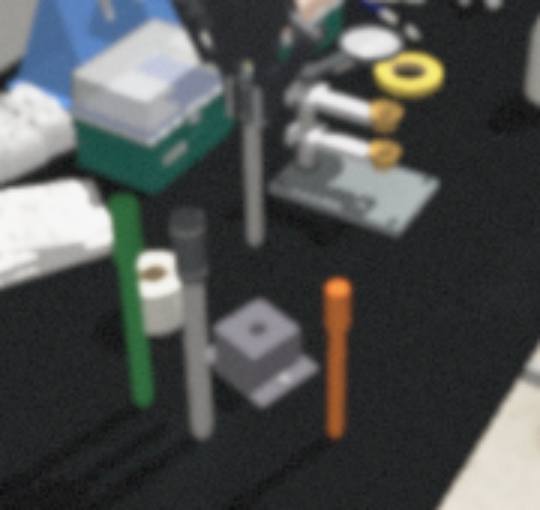

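The rod has come out and hangs upright in the gripper, with its tip at about (255,240) in the crop. Both bushings are clear and the lens is off to the side. Next I'll carry the rod over the upper bushing.

```bash
python3 -m creep '0 0.25 -0.02 0 0; 0 0.55 -0.04 0 0; 0 0.92 -0.067 0 0; 0 0.92 -0.067 0 0' && python3 -m creep '0 0.25 -0.02 0 0; 0 0.55 -0.04 0 0; 0 0.8 -0.06 0 0; 0 0.92 -0.067 0 0; 0 0.92 -0.067 0 0; 0 0.92 -0.067 0 0'
python3 -c "
from h import *
rel((.5225,.0055,.299,180))
for c in ('scene','top','wrist'):
    spots(c,'guide_rod','upper_bushing','lower_bushing')
p=camera('scene')
cv2.imwrite('pics/s3.png',cv2.resize(p[130:240,190:300,::-1],None,fx=5,fy=5,interpolation=cv2.INTER_CUBIC))
cv2.imwrite('pics/w3.png',camera('wrist')[:,:,::-1])
for c,o in (('scene',(190,130,5)),('wrist',(0,0,1))):
    q=camera_params(c);A=np.array(q['attitude']);M=A if A.shape==(3,3) else R.from_quat(A).as_matrix();K=np.array(q['camera_matrix']);E=np.array(q['eye'])
    for P in ((.5225,.0055,.119),(.5225,.0055,.067),(.5225,.0055,.146)):
        v=K@(M.T@(np.array(P)-E)); print(c,P,np.round((v[:2]/v[2]-o[:2])*o[2],1))
"
```

```text
clock: 11.52
eef_pos: [0.5123, 0.1408, 0.2984]
tool_rot: [-0.705, 0.709, -0.0, -0.0]
ft_force: [-0.3, 0.2, -1.7]
grip_width: 0.0165
grasp_force: 58.8
clock: 12.28
eef_pos: [0.5223, 0.0074, 0.2982]
tool_rot: [0.707, -0.707, -0.0, -0.0]
ft_force: [0.2, 0.7, 0.1]
grip_width: 0.0168
grasp_force: 58.8
tcp [0.5223 0.0074 0.2982] yaw -179.9 tilt 0.04 q6 -1.56 t 12.28 w 0.0168 f 58.8 F [0.2 0.7 0.1]
(0.5225, 0.0055, 0.299, 180) -> [ 0.012 -0.001 -0.005] 0.0
scene guide_rod [([0.5638, 0.3741, -0.0003], 0.92), ([0.4972, 0.3795, -0.0011], 0.65), ([0.5237, 0.006, 0.14], 0.56), ([0.3958, 0.3142, -0.0013], 0.52), ([0.6195, 0.0067, 0.1394], 0.16)]
scene upper_bushing [([0.5202, 0.0023, 0.1201], 0.57)]
scene lower_bushing [([0.5255, 0.0089, 0.0652], 0.93)]
top guide_rod [([0.5653, 0.3735, -0.0], 0.61), ([0.4975, 0.3771, -0.0036], 0.45), ([0.3982, 0.3143, 0.0004], 0.43)]
top upper_bushing []
top lower_bushing []
wrist guide_rod [([0.5215, 0.0039, 0.1467], 0.57)]
wrist upper_bushing [([0.5224, 0.0049, 0.1177], 0.94)]
wrist lower_bushing [([0.5187, 0.0114, -0.0008], 0.46)]
scene (0.5225, 0.0055, 0.119) [334.1 279.8]
scene (0.5225, 0.0055, 0.067) [331.4 347.3]
scene (0.5225, 0.0055, 0.146) [335.5 243.5]
wrist (0.5225, 0.0055, 0.119) [259.2 178.2]
wrist (0.5225, 0.0055, 0.067) [259.3 167.6]
wrist (0.5225, 0.0055, 0.146) [259.1 185.1]
```

View pics/s3.png

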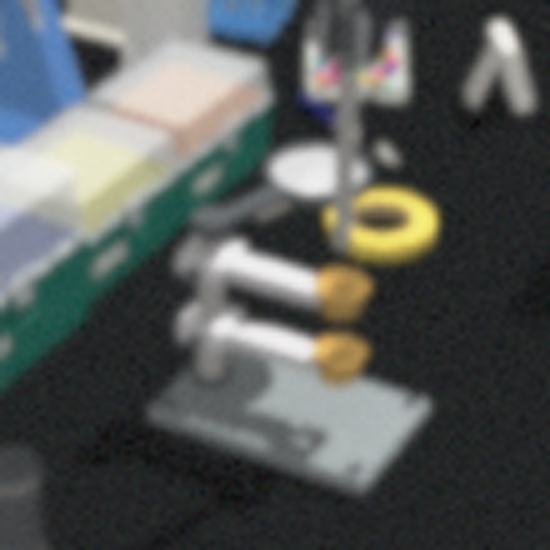

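View pics/w3.png

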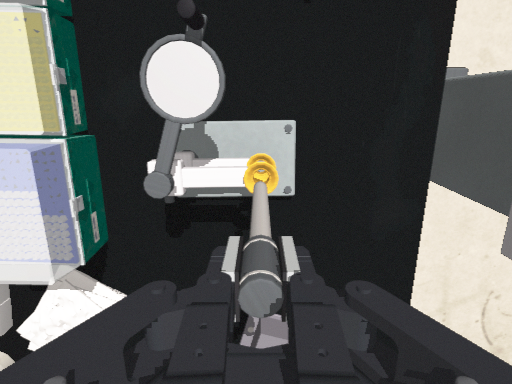

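```bash
python3 -c "
from h import *
im=cv2.imread('pics/w3.png')
c=cv2.resize(im[145:215,220:300],None,fx=8,fy=8,interpolation=cv2.INTER_CUBIC)
q=camera_params('wrist');A=np.array(q['attitude']);M=A if A.shape==(3,3) else R.from_quat(A).as_matrix();K=np.array(q['camera_matrix']);E=np.array(q['eye'])
def pr(P): v=K@(M.T@(np.array(P)-E)); return v[:2]/v[2]
t=np.linspace(0,2*np.pi,60)
def ring(x,y,z,r,col): cv2.polylines(c,[np.array([((pr((x+r*np.cos(a),y+r*np.sin(a),z))-(220,145)+.5)*8) for a in t]).astype(int)],True,col,1)
ring(.5225,.0055,.119,.018,(255,0,0)); ring(.5225,.0055,.119,.013,(255,0,0)); ring(.5225,.0055,.067,.018,(0,255,0)); ring(.5223,.0074,.1455,.0035,(0,0,255));ring(.5223,.0074,.1505,.006,(0,0,255))
cv2.imwrite('pics/w4.png',c)
"
```

```text
(no output)
```

View pics/w4.png

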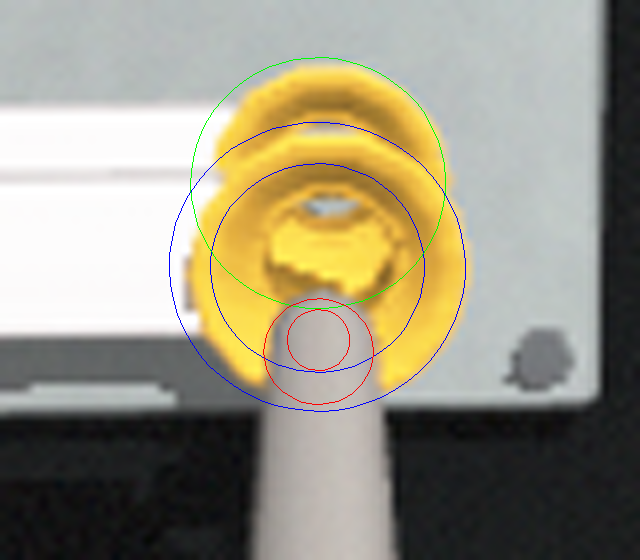

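The overlay puts the rod tip about 0.5 mm off the bushing axis in x and about 1 mm off in y: the ring centre is near (330,266) in the crop and the shaft near x = 326. That is well inside the funnel, so I'll descend while watching the force.

```bash
python3 -m creep '0 0 0 0.08 0; 0 0 0 0.14 0; 0 0 0 0.18 0; 0 0 0 0.22 0; 0 0 0 0.26 0; 0 0 0 0.26 0' && python3 -m creep '0 0 0 0.04 0; 0 0 0 0.08 0; 0 0 0 0.12 0; 0 0 0 0.16 0; 0 0 0 0.16 0'
python3 -c "
from h import *
rel((.5223,.0074,.183,180))"
```

```text
clock: 13.72
eef_pos: [0.522, 0.0062, 0.2588]
tool_rot: [-0.707, 0.707, 0.0, -0.0]
ft_force: [-0.8, -0.1, -1.6]
grip_width: 0.0165
grasp_force: 58.8
clock: 14.35
eef_pos: [0.5219, 0.0062, 0.2346]
tool_rot: [-0.707, 0.707, 0.001, -0.001]
ft_force: [-0.4, 0.8, -1.4]
grip_width: 0.0166
grasp_force: 58.8
tcp [0.5219 0.0062 0.2346] yaw 180.0 tilt 0.08 q6 -1.56 t 14.35 w 0.0166 f 58.8 F [-0.4  0.8 -1.4]
(0.5223, 0.0074, 0.183, 180) -> [-0.008 -0.003  0.344] -0.0
```

```bash
python3 -m creep '0 0 0 0.04 0; 0 0 0 0.08 0; 0 0 0 0.12 0; 0 0 0 0.16 0; 0 0 0 0.2 0; 0 0 0 0.2 0' && python3 -m creep '0 0 0 0.04 0; 0 0 0 0.08 0; 0 0 0 0.11 0; 0 0 0 0.14 0; 0 0 0 0.14 0; 0 0 0 0.14 0; 0 0 0 0.14 0'
python3 -c "
from h import *
rel()
for c in ('scene','wrist'): spots(c,'guide_rod','rod_head','swing_knob','lower_bushing')
p=camera('scene')
cv2.imwrite('pics/s5.png',cv2.resize(p[130:240,190:300,::-1],None,fx=5,fy=5,interpolation=cv2.INTER_CUBIC))"
```

```text
clock: 15.1
eef_pos: [0.5219, 0.0062, 0.2046]
tool_rot: [-0.707, 0.707, 0.0, -0.0]
ft_force: [0.1, 0.8, -1.9]
grip_width: 0.0165
grasp_force: 58.8
clock: 15.98
eef_pos: [0.5225, 0.0062, 0.1846]
tool_rot: [-0.707, 0.707, -0.0, 0.0]
ft_force: [-0.4, 0.2, -1.4]
grip_width: 0.0165
grasp_force: 58.8
tcp [0.5225 0.0062 0.1846] yaw 180.0 tilt 0.03 q6 -1.56 t 15.97 w 0.0165 f 58.8 F [-0.4  0.2 -1.4]
scene guide_rod [([0.4995, 0.3817, -0.0013], 0.85), ([0.3953, 0.3165, -0.0015], 0.77), ([0.5648, 0.3762, -0.004], 0.73), ([0.5227, 0.004, 0.0284], 0.5), ([0.5256, 0.0073, 0.0591], 0.28)]
scene rod_head [([0.4974, 0.3828, 0.209], 0.88), ([0.566, 0.3722, 0.1997], 0.78), ([0.3951, 0.3149, 0.1526], 0.75), ([0.5229, 0.0082, 0.1835], 0.7)]
scene swing_knob []
scene lower_bushing [([0.5262, 0.0066, 0.0627], 0.61)]
wrist guide_rod [([0.5207, 0.0086, 0.0327], 0.92), ([0.5216, 0.0076, -0.0013], 0.7)]
wrist rod_head [([0.5243, 0.0053, 0.182], 0.9), ([0.521, 0.0039, 0.115], 0.7), ([0.5251, 0.0061, 0.0018], 0.38)]
wrist swing_knob []
wrist lower_bushing [([0.5234, 0.0045, 0.1816], 0.71), ([0.5188, 0.0032, 0.0662], 0.58)]
```

View pics/s5.png

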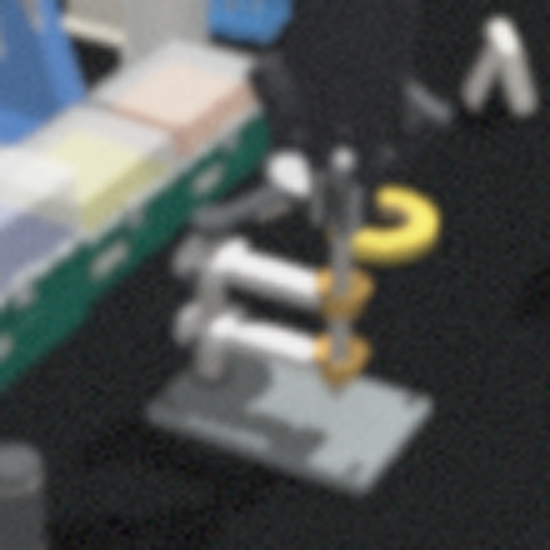

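The rod passes through both bushings, with the tip showing below the lower one at about (338,385). The tip is at z ≈ 0.032, inside the allowed 0.016 to 0.045, contact force is negligible, and the magnifier arm is still aside. I'll hand the job in.

```bash
python3 -c "
from workcell import ticket
print(ticket.job_done())"
```

```text
the job is handed in; nothing more can be done
None
```

I handed the job in at about 16 s: the magnifier arm is swung about 1.2 rad aside, and the gripped rod stands upright through both bushings with its tip about 16 mm below the lower one and about 20 mm above the plate. The hand-in returned no verdict. I saw no contact with the bottle or rolls, but I did not re-measure where they stand.

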